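Finish laying a meal tray

TASK

Finish the patient's meal tray, seen as the diner will sit, with the long edge nearest the robot as the tray's front: put the large lid on the large bowl and the small lid on the small bowl, both seated level, and stand the empty cup on the tray straight behind the small bowl. Lay the spoon flat on the tray in front of the two bowls, parallel to the front edge and centred on the tray's width, with its handle to the right. Set everything down gently, leave the bowls where they stand and do not disturb the shaker, the spray bottle or the timer.

Things in the scene. Friction and masses are not known exactly. Their poses are not given: they have to be found in the camera images.
- tray: Dark brown meal tray, fixed, 315 mm front to back (x) by 390 mm wide (y), rim 17 mm high. Floor 5 mm thick, flat to 152 mm front and back and 190 mm each side of the centre. Origin: centre of the underside, on the bench. +x points to its back (away from the robot), +y to its left seen from the robot, z up; turned under 7 degrees. Two bowls stand on it side by side.
- large_bowl: Large white round bowl of potatoes, loose on the tray, 130 mm across the rim, 55 mm high, wall 4 mm; 20 mm in front of the tray's middle and 85 mm to its left or right (small bowl on the other side). Origin: centre of its underside; z up; x and y start parallel to the tray's.
- small_bowl: Small white round bowl with meatballs and greens in it, loose, 100 mm across the rim, 45 mm high, wall 4 mm; stands on the tray beside the large bowl. Origin: centre of its underside; z up; x and y start parallel to the tray's.
- large_lid: Large cream round lid, 134 mm across, knob up on the bench beside the tray, 130 g. Origin: centre of its underside; z up. From there up: tapered plug 6 mm deep (2.5 mm play in the bowl), flange that lands on the bowl's rim (z 6-10 mm), shallow dome to z 20, round knob 32 mm in diameter from z 20 to 44 mm. Seated, its origin is 49 mm above the large bowl's.
- small_lid: Small cream round lid, 104 mm across, knob up on the bench beside the tray, 90 g. Same profile as the large lid: plug 6 mm deep, flange z 6-10 mm, dome to z 20, round knob 32 mm in diameter from z 20 to 44 mm. Origin: centre of its underside; z up. Seated, its origin is 39 mm above the small bowl's.
- cup: Straight white tea cup without handle, empty, 62 mm in diameter, 76 mm high, open side up, standing on the bench beside the tray. Origin: centre of its underside; z up. About 190 g.
- spoon: Spoon 145 mm long, flat on the bench beside the tray, 45 g: flat cream handle 16 mm wide, 12 mm thick, from x -72.5 to +15.5 mm; thin steel neck; round steel head 35 mm wide, 9 mm high, centred at x +55 mm. Origin: under the middle of its length; +x from handle to head, z up. Grip the handle at x -5 mm, across its width.
- shaker: Bystander: steel seasoning shaker with a perforated top, 52 mm in diameter, 89 mm high, on the bench beyond the tray. Origin: centre of its underside.
- spray_bottle: Bystander: white spray bottle with a red trigger head, 72 mm in diameter, 200 mm high, beyond the tray. Origin: centre of its underside.
- timer: Bystander: flat white kitchen timer, 70 x 85 mm, 22 mm high, on the bench to the right of the laid-out things. Origin: centre of its underside.
Mind the look-alikes: they are no part of the job. Leave any pink or red look-alike of the small_lid alone.

How it is judged:
By the outcome, as a careful person would: the job done as asked, in the order asked, and still so for the second after the job is handed in, with the robot touching nothing.
It also fails if it takes over 120 s, if anything falls off the work surface, if the arm or the gripper's body presses on something with over 40 N, if the wrist force passes 120 N, or if a joint passes its speed limit or range.

ROBOT

A 6-joint arm with a two-finger parallel gripper is mounted at the origin on the work surface. World frame = base frame: x ahead of the robot, y to its left, z up, the work surface at z = 0. Lengths are in mm, angles in rad, forces in N, time in s.
With the tool pointing down it reaches from about 275 to 875 mm from the base axis. Payload 12.5 kg.
Tool frame: the origin (TCP) lies on the centre line of the jaws, within the pads' length; the fingertips stand 19 mm ahead of it and the grasp point (between the pads) is the TCP (tips_ahead is the distance from the TCP to the fingertips, in mm); z points along the fingers, y is the line along which they close (so a half turn about z gives the same grasp; the last joint's range is limited). The gripper opens to 85 mm and grips with 20 to 120 N. Pads are 22 mm wide; open, the fingers measure 114 mm over their backs; the gripper's body (76 mm by 85 mm) begins 54 mm behind the grasp point. The pads swing forward as they close: fully open they stand 13 mm farther back than shut.
Start: joints at [1.155, 0.351, 1.652, -0, 1.139, -0.085], TCP at [178.608, 520.176, 213.99] pointing down, gripper open.
Joint ranges: [-2.75, 2.75], [-0.79, 2.1], [0.01, 2.65], [-1.57, 4.71], [0.07, 3.14], [-2.87, 2.87]. Speed limits (rad/s): [2.22, 2.22, 2.79, 3.14, 3.14, 3.14].

INTERFACE

Orientations are given as a rotation vector (axis times angle).
In Python, from plant import * gives the robot as it stands.
- The arm moves only by the tool drive_tool, never from a script. Its argument "series" is a list that holds one entry, the list of rows, each a list of 7 numbers: the shift along the tool's x, y, z scaled (see below), then the turn, a rotation vector about the tool's x, y, z scaled (see below), then the opening, from -1 (shut) to 1 (fully open). In form: [[[x, y, z, rx, ry, rz, gripper], ...]]. A call has 1 to 5 rows; each row shifts and turns the commanded pose from where the row before left it, along the tool's axes as they then stand; what a row does not reach is not made up. The controller multiplies each number of a shift by 0.04 m and each number of a turn by 0.08 rad. A row lasts 1/8 s, in which the tool goes at most 62.5 mm and 10.7 degrees, less where a joint would pass 70% of its speed; a pose out of reach is approached as far as the arm can. A call with a number of a shift or a turn outside -1 to 1 is refused whole. A call with a gripper value outside its range is refused whole. The fingers move at their own pace and stop on an object; "force" is the grip in N (left out, the last holds). Time passes only in rows, so rows that do not move let the fingers close. It gives the time, the measured TCP pose, the force, the opening and the grip force at its end, in the units of the state.
- sense(): the state, without advancing time (a new reading comes with each control period).
- read_camera(name): name is "scene" or "top" or "wrist"; returns a dict with "pixels" (420x560x3 uint8, red, green, blue), "fx", "fy", "cx", "cy" (pixels), "rvec" (rotation vector, rad) and "tvec" (3), from world to camera coordinates, as OpenCV has them. Camera axes: x right, y down, z forward; pixel columns grow to the right and rows downward; lengths in mm; the calibration is good to about 2 mm. A picture is of the moment at which its call begins. There is no depth.
- hand_in(): hands the job in; it is judged then, once.
Trained networks look in a picture, given as the dict that the camera call returned (one of the last four; its "shot" number tells which), for a name from the list of things; names that differ only in an ending like _2 or _b are one class to them, and where a whole thing is asked for, a point or a joint stands for the part that bears it (a point fixed in the world has none). Each returns a list of dicts, best first, with "score" (0 to 1); they miss things now and then, are a little off and sometimes report something else, mostly with a low value. They report only what shows in the picture. A call takes as long as a camera call. They do not tell look-alikes from the thing itself.
- spot_in(picture, label): "point" ([x, y, z] in mm, in world coordinates, good to about 4 mm: the middle of the surface that is visible of it).
- regions_of(picture, label): "pixels" (420x560 bool, what is visible of it).
The state is a dict: "time_s": time; "q": joint angles; "joint_velocities": joint speeds; "joint_torque": joint torques, N m; "eef_pos": TCP position; "tool_rot": TCP orientation; "contact_force": force on the tool from outside, world axes, zero at the start; "moment": the same for the moment, N m; "width": finger opening in mm; "finger_force": force on a finger pad.
Only numpy, scipy, OpenCV 4.12 (cv2) and the standard library are available. Lean on these libraries where they do the work, as an engineer would, in place of code of your own. Each camera call takes 0.05 s, during which the arm holds its last target. There are 200 camera calls.

## Working session

There is one attempt and no reset: what is moved stays moved. The work goes in short steps, Python scripts to look and compute and a tool call to move; the robot and the scene stay as the last step left them, time stands still between calls to the robot, and variables do not carry over. Pictures are saved under pics/ and viewed, at most 14 in all, crops included, and the job is handed in when it is done.

Besides the shell and the picture viewer there is one more tool, called after "Request:" as a command line: name --argument value ..., lists and objects as JSON in quotes. drive_tool: Moves the arm, as the interface text tells. Shifts and turns lie within -1 to 1; 1 stands for 0.04 m of shift or 0.08 rad of turn. Its arguments: {"type":"object","properties":{"series":{"type":"array","items":{"type":"array","items":{"type":"array","items":{"type":"number"}}}},"force":{"type":"number"}},"required":["series"]}

```bash
mkdir -p pics; ls; cat > h.py <<'E'
from plant import *
import numpy as np, cv2
from scipy.spatial.transform import Rotation as R
def ray(p,u,v,z):
    Rm=R.from_rotvec(p['rvec']).as_matrix();t=np.array(p['tvec'])
    d=Rm.T@np.array([(u-p['cx'])/p['fx'],(v-p['cy'])/p['fy'],1]);c=-Rm.T@t
    return c+d*(z-c[2])/d[2]
def save(p,n): cv2.imwrite('pics/'+n,cv2.cvtColor(p['pixels'],cv2.COLOR_RGB2BGR))
E
python3 - <<'E'
from h import *
s=sense();print({k:np.round(v,3) for k,v in s.items()})
for c in('top','scene'):
    p=read_camera(c);save(p,c+'0.png')
    print(c,p['fx'],np.round(ray(p,280,210,0)), np.round(-R.from_rotvec(p['rvec']).as_matrix().T@np.array(p['tvec'])))
    for n in 'tray large_bowl small_bowl large_lid small_lid cup spoon shaker spray_bottle timer'.split():
        for o in spot_in(p,n)[:3]:
            print(n,round(o['score'],2),np.round(o['point']))
        for o in regions_of(p,n)[:3]:
            m=o['pixels'];ys,xs=np.nonzero(m);print('   reg',round(o['score'],2),m.sum(),xs.min(),xs.max(),ys.min(),ys.max(),p['pixels'][m].mean(0).round())
E
```

```text
pics
{'time_s': np.float64(0.0), 'q': array([ 1.155,  0.351,  1.652, -0.   ,  1.139, -0.085]), 'joint_velocities': array([-0.001,  0.001,  0.   ,  0.   , -0.001,  0.   ]), 'joint_torque': array([ 2.0000e-03, -5.0611e+01, -2.9140e+01,  0.0000e+00,  4.0000e-03,
       -0.0000e+00]), 'eef_pos': array([178.459, 519.862, 213.451]), 'tool_rot': array([-5.170e-01, -3.098e+00,  2.000e-03]), 'contact_force': array([ 0.354,  0.529, -0.358]), 'moment': array([0.029, 0.047, 0.05 ]), 'finger_force': np.float64(0.0), 'width': np.float64(85.402)}
top 381.74907106065206 [ 513. -145.    0.] [ 400. -126. 1107.]
tray 0.94 [558.   9.   6.]
tray 0.19 [782. 160. 127.]
   reg 0.71 13177 159 303 138 257 [62. 50. 43.]
   reg 0.3 415 278 295 96 122 [103.  99.  94.]
   reg 0.3 747 378 412 176 207 [124. 124. 115.]
large_bowl 0.93 [538. -86.  39.]
   reg 0.87 1710 236 282 177 222 [117. 104.  84.]
small_bowl 0.64 [529.  82.  35.]
   reg 0.7 1028 182 217 186 222 [97. 91. 79.]
large_lid 0.94 [ 413. -356.   16.]
   reg 0.66 1733 330 376 221 267 [150. 139. 119.]
small_lid 0.98 [ 241. -318.   14.]
small_lid 0.96 [ 406
[... 1129 characters left out ...]
.   19.]
small_lid 0.89 [ 251. -328.   18.]
small_lid 0.77 [ 608. -350.   16.]
   reg 0.96 890 82 123 240 268 [170.  82.  78.]
   reg 0.88 570 117 151 202 224 [171.  50.  47.]
   reg 0.86 734 194 231 229 253 [194. 174. 145.]
cup 0.7 [597. 348.  71.]
   reg 0.71 235 428 448 185 215 [146. 130. 114.]
spoon 0.64 [420. 350.   8.]
   reg 0.57 131 392 416 169 185 [167. 151. 132.]
   reg 0.25 6911 246 408 176 261 [64. 48. 40.]
shaker 0.95 [ 818. -174.   60.]
   reg 0.6 671 291 312 251 287 [122. 115. 107.]
spray_bottle 0.93 [818. 157. 116.]
spray_bottle 0.38 [600. 348.  69.]
   reg 0.8 2130 404 461 192 266 [134. 102.  93.]
timer 0.61 [ 582. -477.   22.]
   reg 0.7 702 142 179 232 254 [163. 155. 138.]
```

View pics/top0.png

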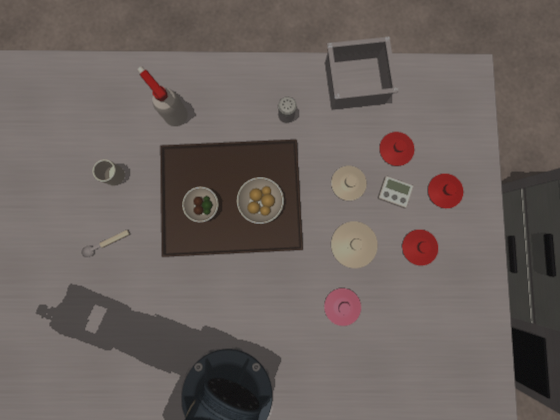

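```bash
python3 - <<'E'
import cv2
a=cv2.imread('pics/top0.png')[140:340,300:480];cv2.imwrite('pics/crop0.png',cv2.resize(a,None,fx=3,fy=3,interpolation=cv2.INTER_CUBIC))
E
```

```text
(no output)
```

View pics/crop0.png

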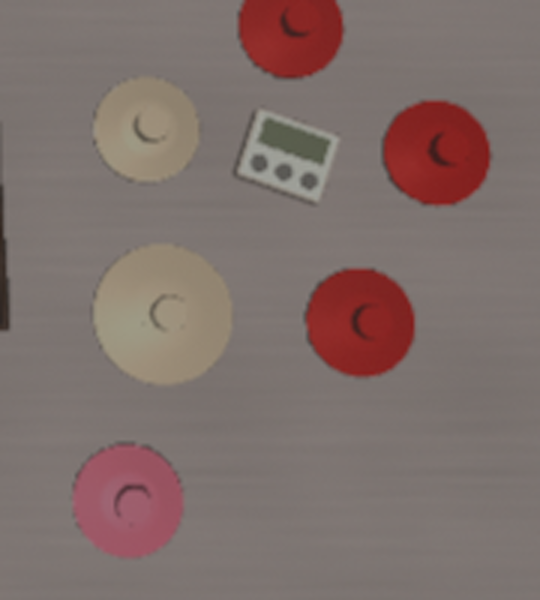

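Top picture: tray (160–301, 140–255), large bowl at (260,200) on the right, small bowl at (201,205) on the left, cup at (105,172), and spoon with its head at (88,251) and handle end at (130,233). The large lid is at (355,245).

Small-lid candidates: cream (349,183), pink (343,307), red (397,149), (445,191) and (420,248). The cream one fits the description, and the crop confirms it.

```bash
cat >> h.py <<'E'
def fitc(p,mask,z):
    """circle fit of hull of mask projected at height z -> x,y,r"""
    c,_=cv2.findContours(mask.astype(np.uint8),cv2.RETR_EXTERNAL,cv2.CHAIN_APPROX_NONE)
    c=max(c,key=cv2.contourArea);h=cv2.convexHull(c)[:,0]
    P=np.array([ray(p,u,v,z)[:2] for u,v in c[:,0]])
    A=np.c_[2*P,np.ones(len(P))];s=np.linalg.lstsq(A,(P**2).sum(1),rcond=None)[0]
    return s[0],s[1],np.sqrt(s[2]+s[0]**2+s[1]**2)
E
python3 - <<'E'
from h import *
p=read_camera('top');I=p['pixels'].astype(int);r,g,b=I[...,0],I[...,1],I[...,2]
def box(u0,u1,v0,v1):
    m=np.zeros(r.shape,bool);m[v0:v1,u0:u1]=1;return m
cream=(r-b>16)&(r>115)
for n,bx,z in(('large_lid',(325,385,215,275),8),('small_lid',(325,372,160,206),8)):
    m=cream&box(*bx);print(n,m.sum(),np.round(fitc(p,m,z),1))
bright=(g>85)
for n,bx,z in(('LB',(234,286,174,226),60),('SB',(179,221,183,226),50)):
    m=bright&box(*bx);m=cv2.morphologyEx(m.astype(np.uint8),cv2.MORPH_CLOSE,np.ones((5,5)));print(n,m.sum(),np.round(fitc(p,m,z),1))
dark=(r<100)&box(140,320,120,275)
m=cv2.morphologyEx(dark.astype(np.uint8),cv2.MORPH_CLOSE,np.ones((9,9)));m=cv2.morphologyEx(m,cv2.MORPH_OPEN,np.ones((9,9)))
c,_=cv2.findContours(m,cv2.RETR_EXTERNAL,cv2.CHAIN_APPROX_NONE);c=max(c,key=cv2.contourArea)
bp=cv2.boxPoints(cv2.minAreaRect(c));W=np.array([ray(p,u,v,17) for u,v in bp]);print('tray',np.round(W,1),W.mean(0).round(1),np.linalg.norm(np.diff(W,axis=0),axis=1))
for i in range(3):print(np.degrees(np.arctan2(*(W[i+1]-W[i])[[1,0]])).round(2))
m=(cream|(g>125))&box(75,135,222,265);print('spoon',m.sum())
c=np.argwhere(m)[:,::-1];(cx,cy),(w,h),a=cv2.minAreaRect(c.astype(np.float32));print(cx,cy,w,h,a)
for o in regions_of(p,'spoon')[:1]:
    m=o['pixels'];c=np.argwhere(m)[:,::-1];P=np.array([ray(p,u,v,8)[:2] for u,v in c])
    mu=P.mean(0);d=np.linalg.svd(P-mu)[2][0];t=(P-mu)@d;print(mu,np.degrees(np.arctan2(d[1],d[0])),t.min(),t.max(),mu+d*(t.min()+t.max())/2)
for o in regions_of(p,'cup')[:1]: print('cup',fitc(p,o['pixels'],76))
print(R.from_rotvec(sense()['tool_rot']).as_matrix().round(3))
a=cv2.cvtColor(p['pixels'],cv2.COLOR_RGB2BGR)[140:270,70:320];cv2.imwrite('pics/c1.png',cv2.resize(a,None,fx=3,fy=3,interpolation=cv2.INTER_CUBIC))
w=read_camera('wrist');Rm=R.from_rotvec(w['rvec']).as_matrix();T=R.from_rotvec(sense()['tool_rot']).as_matrix()
print('cam in tool',(T.T@(-Rm.T@np.array(w['tvec'])-sense()['eef_pos'])).round(1),(Rm@T).round(3),w['fx'])
E
```

```text
large_lid 1767 [ 413.7 -357.2   66.8]
small_lid 1002 [ 592.9 -345.2   51.6]
LB 1748 [534.5 -87.8  64.2]
SB 742 [523.9  79.4  49.1]
tray [[ 701.1  218.4   17. ]
 [ 723.5 -195.8   17. ]
 [ 397.  -209.5   17. ]
 [ 377.4  190.5   17. ]] [549.7   0.9  17. ] [414.79542354 326.78758275 400.45602644]
-86.9
-177.6
92.81
spoon 171
113.40000915527344 238.30001831054688 5.366562843322754 30.857736587524414 63.43495178222656
[420.82396071 348.87220213] 115.21857431703738 -68.12608821057292 76.00527042299815 [419.14540889 352.43630677]
cup (np.float64(607.3961496449767), np.float64(325.8014216390313), np.float64(36.80173626110618))
[[-0.946  0.325  0.   ]
 [ 0.325  0.946 -0.   ]
 [-0.    -0.    -1.   ]]
cam in tool [  76.7    1.  -159.7] [[-0.     1.    -0.001]
 [-0.954 -0.001 -0.301]
 [-0.301  0.001  0.954]] 352.4402868019511
```

View pics/c1.png

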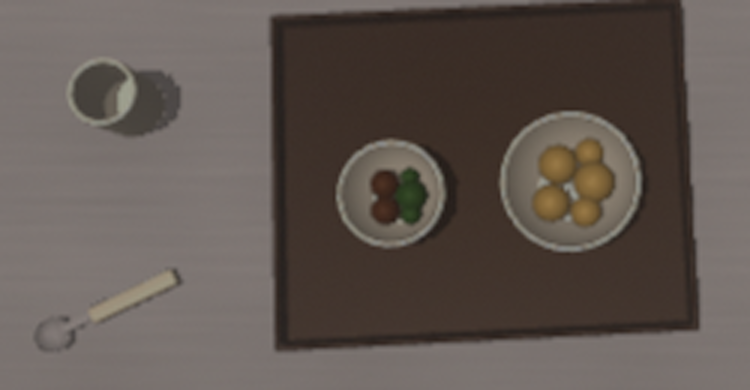

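The crop shows the tray yawed about +2.8°. The large bowl is on the right, the small one on the left, and the spoon's head points left and forward. First I'll align the tool with the tray and fly over to hover above the large lid.

Request:
drive_tool --series '[[[0,0,0,0,0,-0.95,1],[0,0,0,0,0,-0.95,1],[0,0,0,0,0,-0.95,1],[0,0,0,0,0,-0.95,1],[0,0,0,0,0,-0.95,1]]]'

```text
time_s: 2.92
eef_pos: [178.6, 520.2, 214.0]
tool_rot: [0.081, -3.141, -0.0]
contact_force: [1.2, -0.2, -0.3]
width: 85.1
finger_force: 0.0
```

Request:
drive_tool --series '[[[-0.5,-1,0,0,0,0,1],[-0.5,-1,0,0,0,0,1],[-0.5,-1,0,0,0,0,1],[-0.5,-1,0,0,0,0,1],[-0.5,-1,0,0,0,0,1]]]'

```text
time_s: 3.55
eef_pos: [288.9, 324.1, 214.2]
tool_rot: [-0.078, 3.14, 0.0]
contact_force: [0.6, 0.3, 0.3]
width: 85.5
finger_force: 0.0
```

Request:
drive_tool --series '[[[-0.4,-1,0,0,0,0,1],[-0.4,-1,0,0,0,0,1],[-0.4,-1,0,0,0,0,1],[-0.4,-1,0,0,0,0,1],[-0.4,-1,0,0,0,0,1]]]'

```text
time_s: 4.18
eef_pos: [378.6, 128.2, 214.2]
tool_rot: [-0.077, 3.14, 0.0]
contact_force: [1.2, 0.8, 0.1]
width: 85.6
finger_force: 0.0
```

Request:
drive_tool --series '[[[0,-1,0,0,0,0,1],[0,-1,0,0,0,0,1],[0,-1,0,0,0,0,1],[0,-1,0,0,0,0,1],[0,-1,0,0,0,0,1]]]'

```text
time_s: 4.8
eef_pos: [387.9, -71.6, 214.2]
tool_rot: [-0.077, 3.14, -0.0]
contact_force: [1.0, -0.6, 0.5]
width: 85.4
finger_force: 0.0
```

Request:
drive_tool --series '[[[0,-1,0,0,0,0,1],[0,-1,0,0,0,0,1],[0,-1,0,0,0,0,1],[0,-1,0,0,0,0,1],[0,-1,0,0,0,0,1]]]'

```text
time_s: 5.42
eef_pos: [397.7, -271.4, 214.1]
tool_rot: [-0.077, 3.14, -0.0]
contact_force: [0.4, -0.1, -0.2]
width: 85.4
finger_force: 0.0
```

Request:
drive_tool --series '[[[-0.1,-0.75,0,0,0,0,1],[-0.1,-0.75,0,0,0,0,1],[-0.1,-0.66,0,0,0,0,1],[0,0,0,0,0,0,1]]]'

```text
time_s: 5.92
eef_pos: [414.0, -356.9, 213.7]
tool_rot: [0.075, -3.141, 0.0]
contact_force: [-0.4, 0.8, 0.8]
width: 85.3
finger_force: 0.0
```

```bash
cat > w.py <<'E'
from h import *
import sys
def tf(d,th=0.049): return np.array([d[0]*np.cos(th)+d[1]*np.sin(th),-d[0]*np.sin(th)+d[1]*np.cos(th)])
def look(n,zs,lab):
    s=sense();p=read_camera('wrist');save(p,n+'.png')
    print('eef',np.round(s['eef_pos'],1))
    for o in spot_in(p,lab)[:2]: print('spot',round(o['score'],2),np.round(o['point'],1))
    for o in regions_of(p,lab)[:1]:
        f=fitc(p,o['pixels'],zs);d=tf(np.array(f[:2])-s['eef_pos'][:2])
        print('fit',np.round(f,1),'score',round(o['score'],2),'units tool x,y',(-d[0]/40).round(3),(d[1]/40).round(3))
    return p,s
if __name__=='__main__': look(sys.argv[1],float(sys.argv[2]),sys.argv[3])
E
python3 w.py w1 8 large_lid
```

```text
eef [ 414.  -356.9  213.7]
spot 0.87 [ 407.  -350.9   17.5]
spot 0.15 [ 461.4 -134.9    6.8]
fit [ 413.7 -354.7   66.7] score 0.94 units tool x,y 0.004 0.055
```

View pics/w1.png

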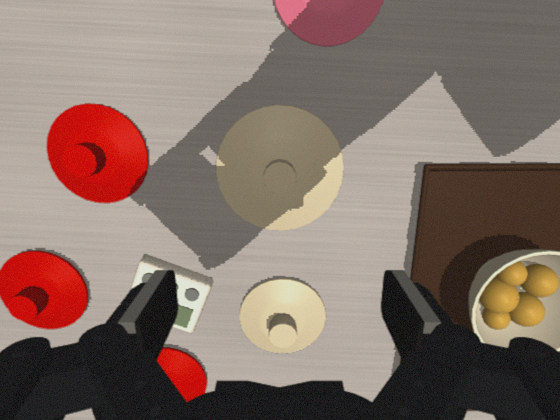

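Wrist picture: the large lid is at (280,168), in shadow, with a fitted radius of 66.7 mm against 67 mm expected. The cream small lid is at (283,315). The lid is under the TCP, so I'll descend and grip the knob.

Request:
drive_tool --series '[[[0,0.04,0.9,0,0,0,1],[0,0,0.9,0,0,0,0.5],[0,0,0.9,0,0,0,0.3],[0,0,0.9,0,0,0,0],[0,0,0.7,0,0,0,0]]]' --force 40

```text
time_s: 6.7
eef_pos: [413.7, -353.1, 41.0]
tool_rot: [0.078, -3.14, -0.001]
contact_force: [-0.3, -0.6, -0.1]
width: 42.5
finger_force: 0.0
```

Request:
drive_tool --series '[[[0,0,0,0,0,0,0],[0,0,0,0,0,0,-1],[0,0,0,0,0,0,-1],[0,0,0,0,0,0,-1],[0,0,0,0,0,0,-1]]]'

```text
time_s: 7.32
eef_pos: [414.0, -354.2, 42.4]
tool_rot: [-0.077, 3.14, -0.001]
contact_force: [0.1, 0.3, -0.6]
width: -0.2
finger_force: 0.0
```

```bash
python3 w.py w2 8 large_lid
```

```text
eef [ 414.  -354.2   42.4]
spot 0.88 [ 399.1 -356.6   19.6]
fit [ 407.8 -355.9   61.3] score 0.93 units tool x,y 0.159 -0.033
```

View pics/w2.png

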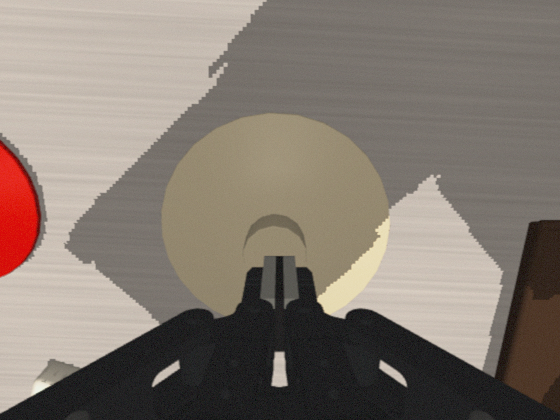

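The fingers shut above the knob: it shows at (275,240) with the tips at (280,258). I'll check the real tip height from the side.

```bash
python3 - <<'E'
from h import *
p=read_camera('scene');s=sense();e=s['eef_pos'];T=R.from_rotvec(s['tool_rot']).as_matrix()
Rm=R.from_rotvec(p['rvec']).as_matrix()
for d in(-60,-40,-20,0,19,42):
    q=e+T@[0,0,d];c=Rm@q+np.array(p['tvec']);print(d,q.round(),(c[0]/c[2]*p['fx']+p['cx']).round(1),(c[1]/c[2]*p['fy']+p['cy']).round(1))
a=cv2.cvtColor(p['pixels'],cv2.COLOR_RGB2BGR)[130:230,140:260];cv2.imwrite('pics/s1.png',cv2.resize(a,None,fx=6,fy=6,interpolation=cv2.INTER_CUBIC))
E
```

```text
-60 [ 414. -354.  102.] 197.2 180.3
-40 [ 414. -354.   82.] 197.8 186.1
-20 [ 414. -354.   62.] 198.4 191.8
0 [ 414. -354.   42.] 199.0 197.4
19 [ 414. -354.   23.] 199.5 202.7
42 [ 414. -354.    0.] 200.1 208.9
```

View pics/s1.png

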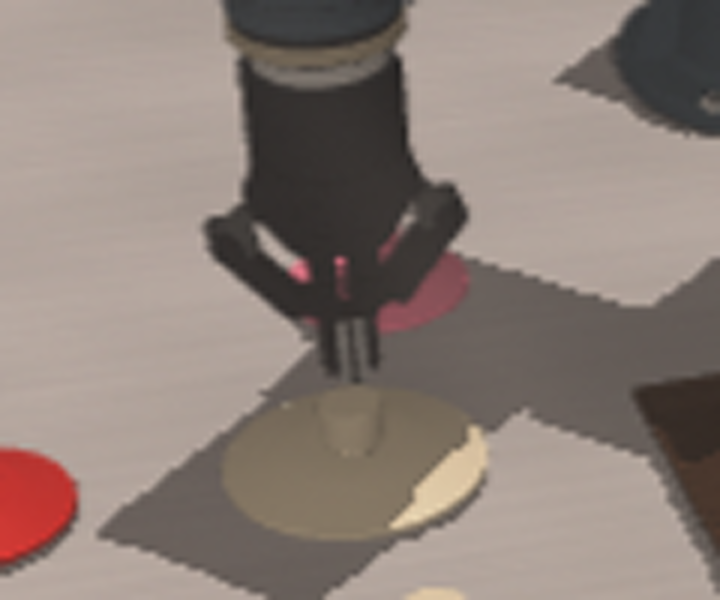

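Side view: the shut tips are at crop (350,375), about z 60, which is roughly 18 mm behind the reported TCP and not 19 mm ahead of it. So the reported point lies about 37 mm too far forward, and I'll correct for that. The knob is untouched, so I'll open, go down about 37 mm and close.

Request:
drive_tool --series '[[[0,0,0,0,0,0,0.4],[0,0,0,0,0,0,0.4],[0,0,0,0,0,0,0.4],[0,-0.03,0.3,0,0,0,0.4],[0,0,0.3,0,0,0,0.4]]]'

```text
time_s: 8.15
eef_pos: [413.8, -355.2, 17.0]
tool_rot: [0.077, -3.14, -0.0]
contact_force: [0.6, 0.3, 0.3]
width: 59.9
finger_force: 0.0
```

Request:
drive_tool --series '[[[0,0,0.2,0,0,0,0.4],[0,0,0.12,0,0,0,0.4],[0,0,0,0,0,0,-1],[0,0,0,0,0,0,-1],[0,0,0,0,0,0,-1]]]'

```text
time_s: 8.78
eef_pos: [414.1, -355.5, 5.6]
tool_rot: [-0.077, 3.14, -0.001]
contact_force: [-0.7, 0.3, 1.1]
width: 30.4
finger_force: 39.8
```

Request:
drive_tool --series '[[[0,0,-0.3,0,0,0,-1],[0,0,-0.7,0,0,0,-1],[0,0,-0.8,0,0,0,-1],[0,0,-0.8,0,0,0,-1],[0,0,-0.4,0,0,0,-1]]]'

```text
time_s: 9.4
eef_pos: [414.4, -355.7, 127.4]
tool_rot: [-0.077, 3.139, -0.003]
contact_force: [0.1, -0.0, -1.4]
width: 30.7
finger_force: 39.8
```

Request:
drive_tool --series '[[[-0.2,0.4,0,0,0,0,-1],[-0.4,0.8,0,0,0,0,-1],[-0.4,0.9,0,0,0,0,-1],[-0.4,0.9,0,0,0,0,-1],[-0.4,0.9,0,0,0,0,-1]]]'

```text
time_s: 10.02
eef_pos: [478.0, -193.5, 123.9]
tool_rot: [0.078, -3.139, -0.002]
contact_force: [0.6, -0.4, -1.6]
width: 30.3
finger_force: 39.8
```

Request:
drive_tool --series '[[[-0.4,0.8,0,0,0,0,-1],[-0.3,0.7,0,0,0,0,-1],[-0.3,0.5,0,0,0,0,-1],[-0.2,0.3,0,0,0,0,-1],[0,0,0,0,0,0,-1]]]'

```text
time_s: 10.65
eef_pos: [521.5, -100.8, 124.5]
tool_rot: [0.079, -3.14, -0.0]
contact_force: [0.3, -0.2, -1.0]
width: 30.5
finger_force: 39.8
```

```bash
python3 - <<'E'
from w import *
s=sense();z=s['eef_pos'][2]
p,s=look('w3',z-5.6+8,'large_lid')
for o in regions_of(p,'large_bowl')[:1]: print('bowl',np.round(fitc(p,o['pixels'],60),1),o['score'])
E
```

```text
eef [ 521.5 -100.8  124.5]
spot 0.74 [502.2 -98.7 137. ]
fit [516.1 -99.9  58.5] score 0.55 units tool x,y 0.133 0.03
```

View pics/w3.png

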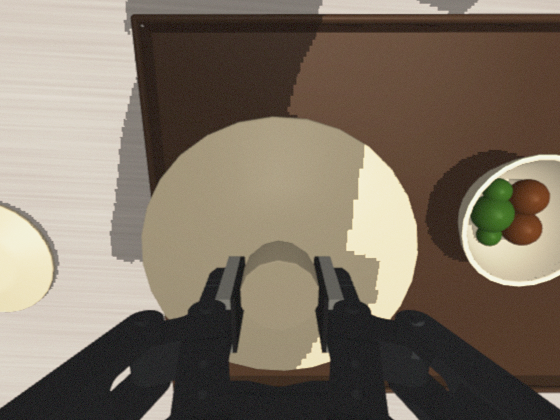

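The lid is held level (extents u 142–417) and hides the large bowl. I'll raise it and shift right to see bowl and lid together.

Request:
drive_tool --series '[[[0,-0.5,-0.4,0,0,0,-1],[0,-0.9,-0.5,0,0,0,-1],[0,-0.9,-0.5,0,0,0,-1],[0,-0.9,-0.4,0,0,0,-1],[0,-0.3,-0.2,0,0,0,-1]]]'

```text
time_s: 11.48
eef_pos: [528.2, -243.8, 205.9]
tool_rot: [-0.073, 3.14, -0.001]
contact_force: [-0.7, 0.5, -1.7]
width: 30.4
finger_force: 39.9
```

Request:
drive_tool --series '[[[0,0,0,0,0,0,-1],[0,0,0,0,0,0,-1]]]'

```text
time_s: 11.72
eef_pos: [528.1, -240.5, 204.5]
tool_rot: [0.078, -3.14, -0.001]
contact_force: [0.5, 0.2, -2.7]
width: 30.4
finger_force: 39.9
```

```bash
cat >> h.py <<'E'
def fitpts(p,pts,z):
    P=np.array([ray(p,u,v,z)[:2] for u,v in pts])
    for _ in range(6):
        A=np.c_[2*P,np.ones(len(P))];s=np.linalg.lstsq(A,(P**2).sum(1),rcond=None)[0]
        r=np.sqrt(s[2]+s[0]**2+s[1]**2);e=abs(np.hypot(*(P-s[:2]).T)-r);k=e<max(2*np.median(e),.6)
        P=P[k]
    return np.round([s[0],s[1],r,len(P)],1)
def outline(m):
    c,_=cv2.findContours(m.astype(np.uint8),cv2.RETR_EXTERNAL,cv2.CHAIN_APPROX_NONE);return max(c,key=cv2.contourArea)[:,0]
E
python3 - <<'E'
from w import *
s=sense();p=read_camera('wrist');save(p,'w4.png');z=s['eef_pos'][2];print(s['eef_pos'])
for n,zz in(('large_bowl',60),('small_bowl',50),('large_lid',z-5.6+9)):
    for o in regions_of(p,n)[:1]:
        c=outline(o['pixels']);print(n,o['score'],c.min(0),c.max(0),fitpts(p,c,zz))
        if n=='large_lid': c=c[c[:,1]<c[:,1].min()+(c[:,1].max()-c[:,1].min())*.55];print(fitpts(p,c,zz))
E
```

```text
[ 528.11455315 -240.52081936  204.46273255]
large_bowl 0.71 [389 127] [521 264] [533.9 -86.1  63.8 168. ]
large_lid 0.69 [142 117] [417 370] [ 527.2 -239.3   66.4  405. ]
[ 527.2 -239.4   66.4  305. ]
```

View pics/w4.png

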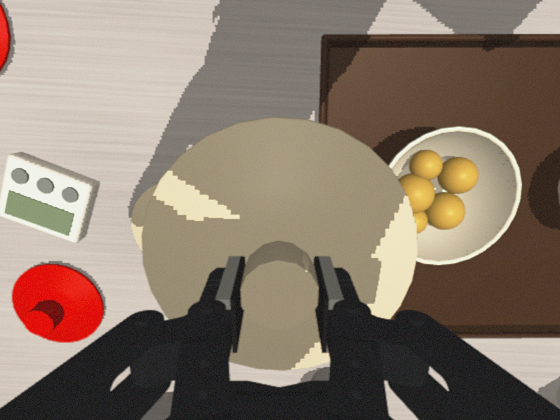

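Wrist picture: the bowl rim is at (389–521, 127–264) beside the held lid. The lid-to-bowl offset is (6.7, 153) mm and agrees with the top view, so I'll move over and approach just above the rim.

Request:
drive_tool --series '[[[-0.06,0.4,0,0,0,0,-1],[-0.1,0.9,0,0,0,0,-1],[-0.1,0.9,0,0,0,0,-1],[-0.06,0.9,0,0,0,0,-1],[-0.04,0.7,0.1,0,0,0,-1]]]'

```text
time_s: 12.55
eef_pos: [535.3, -86.6, 201.4]
tool_rot: [-0.079, 3.14, 0.0]
contact_force: [0.3, -0.1, -1.1]
width: 30.2
finger_force: 39.9
```

Request:
drive_tool --series '[[[0,0,0.6,0,0,0,-1],[0,0,0.9,0,0,0,-1],[0,0,0.9,0,0,0,-1],[0,0,0.6,0,0,0,-1],[0,0,0.1,0,0,0,-1]]]'

```text
time_s: 13.18
eef_pos: [534.5, -87.9, 76.0]
tool_rot: [0.078, -3.138, -0.001]
contact_force: [-0.4, -0.6, -0.8]
width: 30.5
finger_force: 39.9
```

Request:
drive_tool --series '[[[0,0,0,0,0,0,-1],[0,0,0,0,0,0,-1]]]'

```text
time_s: 13.42
eef_pos: [536.0, -89.0, 78.3]
tool_rot: [-0.077, 3.139, -0.001]
contact_force: [-0.9, -0.5, -1.7]
width: 30.2
finger_force: 39.9
```

Request:
drive_tool --series '[[[0,0,0.1,0,0,0,-1],[0,0,0.1,0,0,0,-1],[0,0,0.06,0,0,0,-1],[0,0,0.04,0,0,0,-1],[0,0,0,0,0,0,-1]]]'

```text
time_s: 14.05
eef_pos: [535.3, -89.0, 65.1]
tool_rot: [0.077, -3.14, -0.0]
contact_force: [0.0, -0.1, -1.0]
width: 30.4
finger_force: 39.9
```

Request:
drive_tool --series '[[[0,0,0.03,0,0,0,-1],[0,0,0.03,0,0,0,-1],[0,0,0.02,0,0,0,-1],[0,0,0,0,0,0,-1]]]'

```text
time_s: 14.55
eef_pos: [535.4, -89.0, 61.9]
tool_rot: [0.077, -3.141, -0.0]
contact_force: [-0.5, -0.3, -1.0]
width: 30.3
finger_force: 39.9
```

Request:
drive_tool --series '[[[0,0.02,0.02,0,0,0,-1],[0,0,0.02,0,0,0,-1],[0,0,0,0,0,0,-1]]]'

```text
time_s: 14.92
eef_pos: [535.3, -88.2, 60.3]
tool_rot: [0.077, -3.141, -0.0]
contact_force: [0.8, -0.2, -1.3]
width: 30.6
finger_force: 39.9
```

Request:
drive_tool --series '[[[0,0,0.02,0,0,0,-1],[0,0,0.02,0,0,0,-1],[0,0,0,0,0,0,-1]]]'

```text
time_s: 15.3
eef_pos: [535.5, -88.2, 59.5]
tool_rot: [-0.077, 3.14, -0.0]
contact_force: [-3.3, 0.6, 9.7]
width: 30.3
finger_force: 40.9
```

Contact came at z 59.5, the predicted seating height, so I'll release and back off.

Request:
drive_tool --series '[[[0,0,-0.02,0,0,0,-1],[0,0,0,0,0,0,-0.15],[0,0,0,0,0,0,0.1],[0,0,0,0,0,0,0.3],[0,0,-0.2,0,0,0,0.4]]]'

```text
time_s: 15.92
eef_pos: [535.0, -88.1, 67.5]
tool_rot: [0.077, -3.14, -0.0]
contact_force: [0.1, -0.3, 0.5]
width: 60.0
finger_force: 0.0
```

Request:
drive_tool --series '[[[0,0,-0.6,0,0,0,0.4],[0,0,-0.9,0,0,0,0.4],[0,0,-0.9,0,0,0,0.4],[0,0,-0.7,0,0,0,0.4],[0,0,-0.2,0,0,0,0.4]]]'

```text
time_s: 16.55
eef_pos: [536.0, -88.4, 201.5]
tool_rot: [-0.077, 3.138, -0.001]
contact_force: [-0.3, -0.6, -0.2]
width: 60.0
finger_force: 0.0
```

Request:
drive_tool --series '[[[0,0,0,0,0,0,0.4],[0,0,0,0,0,0,0.4]]]'

```text
time_s: 16.8
eef_pos: [534.8, -88.1, 198.4]
tool_rot: [0.077, -3.139, -0.001]
contact_force: [-1.1, -0.2, 0.4]
width: 59.5
finger_force: 0.0
```

```bash
python3 - <<'E'
from w import *
s=sense();p=read_camera('wrist');save(p,'w5.png');print(s['eef_pos'],s['width'])
for n,zz in(('large_lid',63),('large_bowl',60),('small_bowl',50)):
    for o in regions_of(p,n)[:1]:
        c=outline(o['pixels']);print(n,o['score'],c.min(0),c.max(0),fitpts(p,c,zz))
E
```

```text
[534.83844832 -88.06737733 198.42263286] 59.509623128540525
large_lid 0.55 [202 109] [356 258] [534.8 -86.7  66.1 387. ]
small_bowl 0.6 [409 125] [522 232] [523.3  80.2  49.5 195. ]
```

View pics/w5.png

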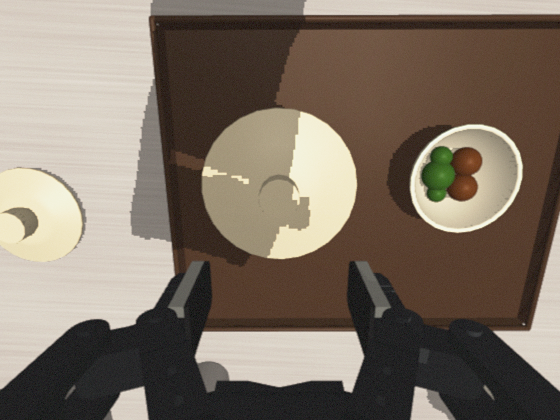

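Wrist picture: the large lid is centred on its bowl at (280,183) and round (fit 534.8, -86.7 against bowl 534.2, -86.8). The small bowl is at (466,178). Next is the cream small lid.

Request:
drive_tool --series '[[[-0.1,-0.5,0,0,0,0,0.4],[-0.15,-1,0,0,0,0,0.4],[-0.2,-1,0,0,0,0,0.4],[-0.2,-1,0,0,0,0,0.4],[-0.2,-1,0,0,0,0,0.4]]]'

```text
time_s: 17.62
eef_pos: [578.3, -268.9, 199.4]
tool_rot: [0.076, -3.141, 0.0]
contact_force: [-0.1, 0.4, 0.4]
width: 59.8
finger_force: 0.0
```

Request:
drive_tool --series '[[[-0.17,-1,0,0,0,0,0.4],[-0.1,-0.7,0,0,0,0,0.4],[0,-0.29,0,0,0,0,0.4],[0,0,0,0,0,0,0.4],[0,0,0,0,0,0,0.4]]]'

```text
time_s: 18.25
eef_pos: [592.9, -344.4, 199.7]
tool_rot: [0.078, -3.141, -0.0]
contact_force: [0.8, 0.3, 0.3]
width: 59.4
finger_force: 0.0
```

```bash
python3 - <<'E'
from w import *
s=sense();p=read_camera('wrist');save(p,'w6.png');print(s['eef_pos'],s['width'])
for o in regions_of(p,'small_lid')[:6]:
    c=outline(o['pixels']);f=fitpts(p,c,9);d=tf(f[:2]-s['eef_pos'][:2]);print(o['score'],c.min(0),c.max(0),p['pixels'][o['pixels']].mean(0).round(),f,(-d[0]/40).round(3),(d[1]/40).round(3))
E
```

```text
[ 592.85483623 -344.44792861  199.67281813] 59.371226724772214
0.84 [229 120] [330 222] [162. 150. 123.] [ 592.  -342.8   51.3  212. ] 0.019 0.042
0.79 [25  0] [99 15] [187.  27.  22.] [ 422.8 -543.    35.8   44. ] 4.489 -4.75
0.77 [ 96 215] [190 301] [196.  21.  15.] [ 695.  -486.7   51.4  148. ] -2.376 -3.677
0.73 [ 0 86] [ 48 188] [208.  27.  20.] [ 570.5 -618.3   46.1   59. ] 0.894 -6.811
```

The cream lid (mean colour 162, 150, 123) is under the TCP with a fitted radius of 51.3 mm. Descending to grip it.

Request:
drive_tool --series '[[[0,0.03,0.6,0,0,0,0.4],[0,0,1,0,0,0,0.4],[0,0,1,0,0,0,0.4],[0,0,1,0,0,0,0.4],[0,0,0.7,0,0,0,0.4]]]'

```text
time_s: 18.98
eef_pos: [592.5, -343.1, 26.0]
tool_rot: [0.079, -3.14, -0.001]
contact_force: [0.3, 0.3, 0.6]
width: 59.8
finger_force: 0.0
```

Request:
drive_tool --series '[[[0,0,0.35,0,0,0,0.4],[0,0,0.18,0,0,0,0.4],[0,0,0,0,0,0,-1],[0,0,0,0,0,0,-1],[0,0,0,0,0,0,-1]]]'

```text
time_s: 19.6
eef_pos: [593.5, -344.5, 7.7]
tool_rot: [-0.077, 3.139, -0.002]
contact_force: [-1.1, 0.6, 6.4]
width: 30.4
finger_force: 40.1
```

Request:
drive_tool --series '[[[0,0,0,0,0,0,-1]]]'

```text
time_s: 19.73
eef_pos: [593.5, -344.5, 7.7]
tool_rot: [-0.077, 3.139, -0.002]
contact_force: [-0.7, 0.7, 7.4]
width: 30.5
finger_force: 40.2
```

Request:
drive_tool --series '[[[0,0,-0.3,0,0,0,-1],[0,0,-1,0,0,0,-1],[0,0,-1,0,0,0,-1],[0,0,-1,0,0,0,-1],[0,0,-1,0,0,0,-1]]]'

```text
time_s: 20.35
eef_pos: [592.6, -344.0, 180.5]
tool_rot: [-0.077, 3.14, -0.0]
contact_force: [0.9, -0.7, -1.0]
width: 30.3
finger_force: 39.8
```

Request:
drive_tool --series '[[[0,0.4,-0.5,0,0,0,-1],[0.1,1,0,0,0,0,-1],[0.15,1,0,0,0,0,-1],[0.2,1,0,0,0,0,-1],[0.2,1,0,0,0,0,-1]]]'

```text
time_s: 20.98
eef_pos: [557.1, -167.2, 197.8]
tool_rot: [0.078, -3.139, -0.001]
contact_force: [0.1, -0.4, -1.0]
width: 30.3
finger_force: 39.8
```

Request:
drive_tool --series '[[[0.2,0.9,0,0,0,0,-1],[0.1,0.6,0,0,0,0,-1],[0,0.3,0,0,0,0,-1],[0,0,0,0,0,0,-1],[0,0,0,0,0,0,-1]]]'

```text
time_s: 21.6
eef_pos: [542.8, -98.9, 198.2]
tool_rot: [0.077, -3.141, 0.0]
contact_force: [-0.1, 0.7, -0.3]
width: 30.6
finger_force: 39.8
```

```bash
python3 - <<'E'
from w import *
E=[];
s=sense();p=read_camera('wrist');save(p,'w7.png');z=s['eef_pos'][2];print(s['eef_pos'])
for n,zz in(('small_bowl',50),('small_lid',z-6+9),('large_lid',63)):
    for o in regions_of(p,n)[:3]:
        c=outline(o['pixels']);print(n,o['score'],c.min(0),c.max(0),p['pixels'][o['pixels']].mean(0).round(),fitpts(p,c,zz))
        if n=='small_lid': c=c[c[:,1]<c[:,1].min()+(c[:,1].max()-c[:,1].min())*.55];print(fitpts(p,c,zz))
E
```

```text
[542.76489095 -98.85144059 198.24592548]
small_bowl 0.89 [424 116] [536 223] [180. 173. 144.] [523.3  80.4  48.9 217. ]
small_lid 0.81 [175 149] [384 343] [188. 175. 146.] [539.9 -97.7  50.6 314. ]
[539.7 -97.7  50.5 233. ]
large_lid 0.77 [215  98] [370 191] [218. 209. 185.] [533.7 -86.5  65.4 126. ]
```

Request:
drive_tool --series '[[[0.04,0.5,0,0,0,0,-1],[0.04,1,0,0,0,0,-1],[0.04,1,0,0,0,0,-1],[0.04,1,0,0,0,0,-1],[0.04,0.7,0,0,0,0,-1]]]'

```text
time_s: 22.42
eef_pos: [525.7, 71.5, 198.4]
tool_rot: [0.079, -3.141, -0.0]
contact_force: [-0.2, 0.7, -0.2]
width: 30.2
finger_force: 39.8
```

Request:
drive_tool --series '[[[0,0.26,0.4,0,0,0,-1],[0,0,0.9,0,0,0,-1],[0,0,0.9,0,0,0,-1],[0,0,0.7,0,0,0,-1],[0,0,0.4,0,0,0,-1]]]'

```text
time_s: 23.05
eef_pos: [524.9, 79.2, 64.3]
tool_rot: [0.077, -3.138, 0.0]
contact_force: [-0.3, 0.0, -0.1]
width: 30.3
finger_force: 39.8
```

Request:
drive_tool --series '[[[0,0,0,0,0,0,-1],[0,0,0,0,0,0,-1]]]'

```text
time_s: 23.3
eef_pos: [526.5, 79.5, 67.2]
tool_rot: [-0.077, 3.139, 0.0]
contact_force: [0.7, 0.8, 0.2]
width: 30.4
finger_force: 39.8
```

```bash
python3 - <<'E'
from w import *
a=[]
for i in range(3): a.append(sense()['eef_pos']);read_camera('top')
print(np.mean(a,0),a)
E
```

```text
[526.50529677  79.52376303  67.30836363] [array([526.48048523,  79.49566174,  67.20265372]), array([526.53377206,  79.53501792,  67.35170436]), array([526.50163302,  79.54060944,  67.3707328 ])]
```

Request:
drive_tool --series '[[[0.03,-0.02,0.1,0,0,0,-1],[0,0,0.1,0,0,0,-1],[0,0,0.06,0,0,0,-1],[0,0,0.03,0,0,0,-1],[0,0,0,0,0,0,-1]]]'

```text
time_s: 24.08
eef_pos: [524.7, 78.7, 54.7]
tool_rot: [0.077, -3.141, -0.0]
contact_force: [-0.3, 0.0, -0.6]
width: 30.5
finger_force: 39.8
```

Request:
drive_tool --series '[[[0,0,0.03,0,0,0,-1],[0,0,0.03,0,0,0,-1],[0,0,0,0,0,0,-1]]]'

```text
time_s: 24.45
eef_pos: [524.7, 78.7, 52.3]
tool_rot: [0.077, -3.141, -0.0]
contact_force: [0.3, -0.2, -1.4]
width: 30.3
finger_force: 39.8
```

Request:
drive_tool --series '[[[0,0,0.02,0,0,0,-1],[0,0,0.02,0,0,0,-1],[0,0,0,0,0,0,-1]]]'

```text
time_s: 24.82
eef_pos: [524.9, 78.7, 51.6]
tool_rot: [-0.077, 3.14, -0.0]
contact_force: [-4.3, -0.3, 11.0]
width: 30.6
finger_force: 40.9
```

Contact came at 51.6 against the predicted 51.7, so it is seated. Releasing.

Request:
drive_tool --series '[[[0,0,-0.02,0,0,0,-1],[0,0,0,0,0,0,-0.15],[0,0,0,0,0,0,0.1],[0,0,0,0,0,0,0.3],[0,0,-0.2,0,0,0,0.3]]]'

```text
time_s: 25.45
eef_pos: [524.4, 78.7, 59.5]
tool_rot: [0.077, -3.14, 0.0]
contact_force: [0.3, -0.8, -0.0]
width: 55.5
finger_force: 0.0
```

Request:
drive_tool --series '[[[0,0,-0.6,0,0,0,0.4],[0,0,-1,0,0,0,0.4],[0,0,-1,0,0,0,0.4],[0,0,-1,0,0,0,0.4],[0.5,0,-0.4,0,0,0,1]]]'

```text
time_s: 26.08
eef_pos: [505.9, 77.7, 222.4]
tool_rot: [-0.077, 3.137, 0.0]
contact_force: [-0.0, 0.4, -0.0]
width: 76.1
finger_force: 0.0
```

Request:
drive_tool --series '[[[0.5,0,0,0,0,0,1],[0,0,0,0,0,0,1],[0,0,0,0,0,0,1]]]'

```text
time_s: 26.45
eef_pos: [485.3, 76.7, 219.8]
tool_rot: [-0.077, 3.14, -0.0]
contact_force: [-0.3, -0.2, -0.9]
width: 85.4
finger_force: 0.0
```

```bash
python3 - <<'E'
from w import *
s=sense();p=read_camera('wrist');save(p,'w8.png');print(s['eef_pos'],s['width'])
for n,zz in(('small_lid',53),('large_lid',63),('cup',76),('tray',17)):
    for o in regions_of(p,n)[:1]:
        c=outline(o['pixels']);print(n,o['score'],c.min(0),c.max(0),fitpts(p,c,zz))
E
```

```text
[485.33736591  76.70532124 219.82824603] 85.3935378842597
small_lid 0.57 [227 165] [332 265] [523.5  80.4  51.6 254. ]
large_lid 0.86 [ 34 154] [175 285] [534.4 -86.3  66.3 299. ]
cup 0.93 [468 262] [559 341] [597.9 314.5  47.7 206. ]
tray 0.64 [ 0 67] [403 348] [525.2   8.1 201.  766. ]
```

View pics/w8.png

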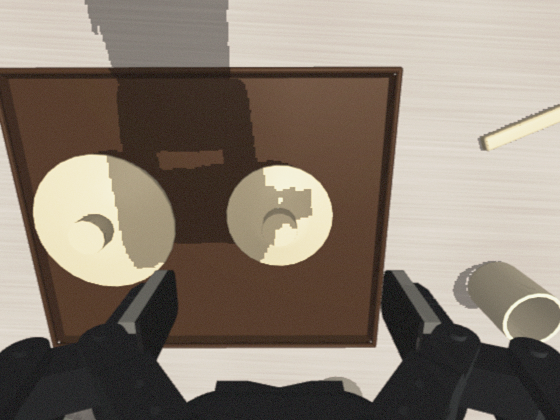

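Wrist picture: both lids are seated and round (large at (105,220), small at (280,215)), and the tray outline is nearly whole. Cup and spoon are at the right, so I'll measure the tray from its edges and then head to the cup.

```bash
python3 - <<'E'
from w import *
I=cv2.imread('pics/w8.png');p=read_camera('wrist')
I=cv2.cvtColor(p['pixels'],cv2.COLOR_RGB2BGR)
hsv=cv2.cvtColor(I,cv2.COLOR_BGR2HSV);g=I.max(2).astype(int)
m=(g<105)&(hsv[...,1]>85)
def edge(pts):
    P=np.array([ray(p,u,v,17)[:2] for u,v in pts]);vx,vy,x0,y0=cv2.fitLine(P.astype(np.float32),cv2.DIST_HUBER,0,.01,.01).ravel();return np.array([x0,y0]),np.array([vx,vy])
def firstcol(v,rng): # first brown along u
    for u in rng:
        if m[v,u] and m[v,u+ (1 if rng.step>0 else -1)*2]: return u
fr=[(u,next(v for v in range(40,110) if m[v,u] and m[v+2,u])) for u in list(range(20,85,5))+list(range(240,395,5))]
lf=[(next(u for u in range(430,350,-1) if m[v,u] and m[v,u-2]),v) for v in range(80,260,6)]
rt=[(next(u for u in range(0,80) if m[v,u] and m[v,u+2]),v) for v in range(110,330,8)]
bk=[(u,next(v for v in range(380,300,-1) if m[v,u] and m[v-2,u])) for u in range(180,340,8)]
E={}
for n,q in(('fr',fr),('lf',lf),('rt',rt),('bk',bk)):
    c,d=edge(q);E[n]=(c,d);print(n,q[0],q[-1],np.degrees(np.arctan2(d[1],d[0])).round(2))
def X(a,b):
    (c,d),(e,f)=E[a],E[b];t=np.linalg.solve(np.c_[d,-f],e-c);return c+d*t[0]
C=[X('fr','lf'),X('fr','rt'),X('bk','rt'),X('bk','lf')];print(np.round(C,1),np.mean(C,0).round(1),[np.linalg.norm(C[i]-C[i-1]).round(1) for i in range(4)])
# cup rim near ring and spoon
q=read_camera('top');
for o in regions_of(q,'cup')[:1]: print(outline(o['pixels']).min(0),outline(o['pixels']).max(0))
a=cv2.cvtColor(q['pixels'],cv2.COLOR_RGB2GRAY)[150:195,85:130];print()
J=q['pixels'].astype(int)[155:190,88:128];rim=(J.min(2)>118);ys,xs=np.nonzero(rim);print(len(xs),fitpts(q,np.c_[xs+88,ys+155],76))
E
```

```text
fr (20, 69) (390, 69) -87.19
lf (400, 80) (384, 254) 2.9
rt (0, 110) (49, 326) 3.1
bk (180, 347) (332, 347) -87.26
[[ 379.2  190.3]
 [ 398.7 -205.8]
 [ 717.9 -188.5]
 [ 699.   206.5]] [548.7   0.6] [np.float32(320.2), np.float32(396.6), np.float32(319.7), np.float32(395.4)]
[ 92 159] [115 176]

494 [603.9 327.2  51.5 234. ]
```

Request:
drive_tool --series '[[[-0.2,0.5,0,0,0,0,1],[-0.4,1,0,0,0,0,1],[-0.4,1,0,0,0,0,1],[-0.4,1,0,0,0,0,1],[-0.4,1,0,0,0,0,1]]]'

```text
time_s: 27.48
eef_pos: [548.2, 261.4, 219.5]
tool_rot: [0.077, -3.141, 0.0]
contact_force: [0.7, -1.1, 0.5]
width: 85.6
finger_force: 0.0
```

Request:
drive_tool --series '[[[-0.3,1,0,0,0,0,1],[-0.2,0.6,0,0,0,0,1],[0,0.25,0,0,0,0,1],[0,0,0,0,0,0,1],[0,0,0,0,0,0,1]]]'

```text
time_s: 28.1
eef_pos: [564.1, 334.0, 219.7]
tool_rot: [0.076, -3.141, 0.0]
contact_force: [-0.6, 1.5, 0.5]
width: 85.5
finger_force: 0.0
```

```bash
python3 - <<'E'
from w import *
s=sense();p=read_camera('wrist');save(p,'w9.png');print(s['eef_pos'],s['width'])
for o in spot_in(p,'cup')[:1]: print(o)
for o in regions_of(p,'cup')[:1]:
    c=outline(o['pixels']);print(o['score'],c.min(0),c.max(0),fitpts(p,c,76))
    low=c[c[:,1]>(c[:,1].min()+c[:,1].max())/2];print(fitpts(p,low,76))
q=read_camera('top');print(ray(q,103.8,170.7,76))
for o in regions_of(p,'spoon')[:1]: c=outline(o['pixels']);print('spoon',o['score'],c.min(0),c.max(0))
E
```

```text
[564.11610892 334.00085284 219.687568  ] 85.49216144270189
{'point': [624.2, 340.0, 41.0], 'score': 0.56}
0.8 [251 186] [315 265] [604.3 340.7  34.2 207. ]
[612.3 341.3  29.8 104. ]
[611.46251756 338.34053975  76.        ]
spoon 0.59 [238   0] [379  58]
```

View pics/w9.png

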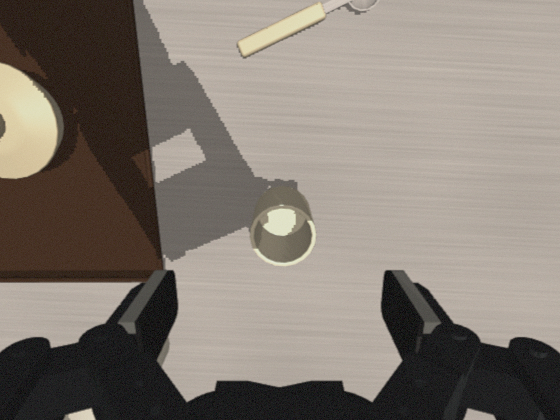

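The cup rim is centred at (283,234), which gives about (612, 340.5) and agrees with the top view. Moving over it and descending.

Request:
drive_tool --series '[[[-0.6,0.05,0,0,0,0,1],[-0.6,0.05,0.4,0,0,0,1],[0,0,0.8,0,0,0,1],[0,0,0.9,0,0,0,1],[0,0,0.9,0,0,0,1]]]' --force 30

```text
time_s: 28.98
eef_pos: [611.9, 341.0, 98.6]
tool_rot: [-0.077, 3.141, 0.0]
contact_force: [0.6, 0.9, 0.3]
width: 85.3
finger_force: 0.0
```

Request:
drive_tool --series '[[[0,0,0.9,0,0,0,1],[0,0,0.8,0,0,0,1],[0,0,0.4,0,0,0,1],[0,0,0.15,0,0,0,1],[0,0,0,0,0,0,1]]]'

```text
time_s: 29.6
eef_pos: [612.4, 341.4, 10.3]
tool_rot: [-0.077, 3.14, 0.001]
contact_force: [0.1, 0.2, -0.1]
width: 85.3
finger_force: 0.0
```

Request:
drive_tool --series '[[[0,0,0,0,0,0,0.55],[0,0,0,0,0,0,0.4],[0,0,0,0,0,0,0.2],[0,0,0,0,0,0,0.2]]]'

```text
time_s: 30.1
eef_pos: [612.6, 341.5, 11.1]
tool_rot: [-0.077, 3.139, 0.001]
contact_force: [-0.6, -1.5, 6.6]
width: 62.1
finger_force: 32.8
```

Gripped at 62.1 mm. Lift and carry to behind the small bowl.

Request:
drive_tool --series '[[[0,0,-0.2,0,0,0,0.2],[0,0,-0.6,0,0,0,0.2],[0,0,-0.8,0,0,0,0.2],[0,0,-0.4,0,0,0,0.2],[0,-0.3,0,0,0,0,0.2]]]'

```text
time_s: 30.72
eef_pos: [613.0, 329.7, 91.2]
tool_rot: [-0.079, 3.138, 0.002]
contact_force: [-1.2, -0.7, -2.4]
width: 62.2
finger_force: 33.6
```

Request:
drive_tool --series '[[[-0.03,-0.7,0,0,0,0,0.2],[-0.03,-0.8,0,0,0,0,0.2],[-0.03,-0.8,0,0,0,0,0.2],[-0.03,-0.8,0,0,0,0,0.2],[0,-0.8,0,0,0,0,0.2]]]'

```text
time_s: 31.35
eef_pos: [624.2, 171.7, 88.3]
tool_rot: [0.077, -3.139, 0.001]
contact_force: [1.2, 0.6, -2.6]
width: 62.3
finger_force: 33.6
```

Request:
drive_tool --series '[[[0,-0.8,0,0,0,0,0.2],[0,-0.8,0,0,0,0,0.2],[0,-0.4,0,0,0,0,0.2],[0,-0.21,0,0,0,0,0.2],[0,0,0,0,0,0,0.2]]]'

```text
time_s: 31.98
eef_pos: [629.2, 85.5, 89.3]
tool_rot: [0.077, -3.14, -0.0]
contact_force: [0.9, 0.2, -2.5]
width: 62.1
finger_force: 33.7
```

Request:
drive_tool --series '[[[0,0,0,0,0,0,0.2],[0,0,0,0,0,0,0.2]]]'

```text
time_s: 32.22
eef_pos: [629.3, 86.1, 89.6]
tool_rot: [0.079, -3.141, -0.0]
contact_force: [-0.4, -0.1, -2.2]
width: 62.4
finger_force: 33.7
```

Request:
drive_tool --series '[[[0,0,0.4,0,0,0,0.2],[0,0,0.6,0,0,0,0.2],[0,0,0.4,0,0,0,0.2],[0,0,0.2,0,0,0,0.2],[0,0,0.08,0,0,0,0.2]]]'

```text
time_s: 32.85
eef_pos: [629.3, 85.5, 22.0]
tool_rot: [0.077, -3.14, 0.0]
contact_force: [-0.3, -0.1, -2.3]
width: 62.4
finger_force: 33.7
```

Request:
drive_tool --series '[[[0,0,0.03,0,0,0,0.2],[0,0,0.03,0,0,0,0.2],[0,0,0,0,0,0,0.2]]]'

```text
time_s: 33.22
eef_pos: [629.5, 85.4, 20.3]
tool_rot: [-0.077, 3.14, 0.0]
contact_force: [-1.0, 0.5, -2.7]
width: 62.1
finger_force: 33.7
```

Request:
drive_tool --series '[[[0,0,0.02,0,0,0,0.2],[0,0,0,0,0,0,0.2]]]'

```text
time_s: 33.48
eef_pos: [629.3, 85.4, 19.2]
tool_rot: [0.077, -3.141, 0.0]
contact_force: [0.0, -0.2, -2.7]
width: 62.1
finger_force: 33.7
```

Request:
drive_tool --series '[[[0,0,0.02,0,0,0,0.2],[0,0,0.02,0,0,0,0.2],[0,0,0,0,0,0,0.2]]]'

```text
time_s: 33.85
eef_pos: [629.3, 85.4, 17.5]
tool_rot: [0.077, -3.14, -0.0]
contact_force: [0.2, 0.4, -2.7]
width: 62.2
finger_force: 33.7
```

Request:
drive_tool --series '[[[0,0,0.02,0,0,0,0.2],[0,0,0.01,0,0,0,0.2],[0,0,0,0,0,0,0.2]]]'

```text
time_s: 34.22
eef_pos: [629.3, 85.4, 16.3]
tool_rot: [0.077, -3.141, 0.0]
contact_force: [-0.1, 0.8, -1.3]
width: 62.3
finger_force: 33.7
```

Request:
drive_tool --series '[[[0,0,0.015,0,0,0,0.2],[0,0,0,0,0,0,0.5],[0,0,0,0,0,0,0.7],[0,0,0,0,0,0,1],[0,0,0,0,0,0,1]]]'

```text
time_s: 34.85
eef_pos: [629.4, 85.4, 15.8]
tool_rot: [-0.077, 3.141, -0.0]
contact_force: [0.1, -0.8, 0.2]
width: 85.3
finger_force: 0.0
```

Request:
drive_tool --series '[[[0,0,-0.3,0,0,0,1],[0,0,-0.8,0,0,0,1],[0,0,-1,0,0,0,1],[0,0,-1,0,0,0,1],[0,0,-1,0,0,0,1]]]'

```text
time_s: 35.48
eef_pos: [629.3, 85.4, 182.1]
tool_rot: [-0.077, 3.14, 0.0]
contact_force: [-0.4, 0.5, 0.9]
width: 85.5
finger_force: 0.0
```

Request:
drive_tool --series '[[[0.6,0,-0.5,0,0,0,1],[1,0,-0.5,0,0,0,1],[1,0,0,0,0,0,1],[0.4,0,0,0,0,0,1],[0,0,0,0,0,0,1]]]'

```text
time_s: 36.1
eef_pos: [509.1, 79.5, 220.9]
tool_rot: [-0.077, 3.139, 0.0]
contact_force: [0.3, -0.3, 0.6]
width: 85.2
finger_force: 0.0
```

Request:
drive_tool --series '[[[0,0,0,0,0,0,1]]]'

```text
time_s: 36.22
eef_pos: [510.3, 79.5, 220.3]
tool_rot: [-0.077, 3.14, 0.0]
contact_force: [-0.2, -0.3, 0.2]
width: 85.5
finger_force: 0.0
```

```bash
python3 - <<'E'
from w import *
s=sense();p=read_camera('wrist');save(p,'w10.png');print(s['eef_pos'],s['width'])
for n,zz in(('small_lid',53),('large_lid',63),('cup',81)):
    for o in regions_of(p,n)[:1]:
        c=outline(o['pixels']);print(n,o['score'],c.min(0),c.max(0),fitpts(p,c,zz))
        if n=='cup': low=c[c[:,1]>(c[:,1].min()+c[:,1].max())/2];print(fitpts(p,low,zz))
E
```

```text
[510.25531732  79.53641812 220.29297329] 85.4639701433941
small_lid 0.94 [225 137] [332 242] [523.5  80.4  51.7 244. ]
large_lid 0.81 [ 27 126] [172 263] [534.5 -86.   66.8 310. ]
cup 0.92 [249 247] [310 330] [614.1  86.   38.1 217. ]
[628.   86.7  30.3  82. ]
```

View pics/w10.png

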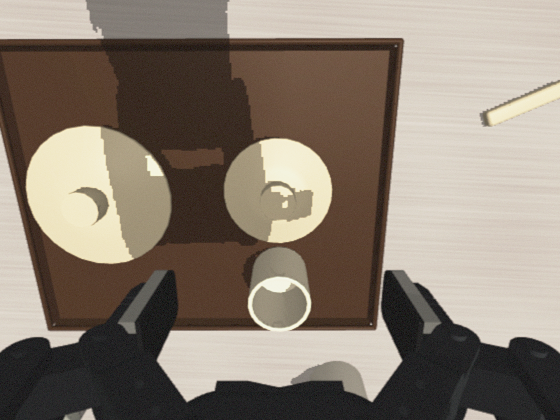

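The cup stands upright at (280,300), straight behind the small bowl (tray y 82 against 81.6), and both lids are unchanged. Next is the spoon.

Request:
drive_tool --series '[[[0.1,0.5,0,0,0,0,1],[0.3,1,0,0,0,0,1],[0.3,1,0,0,0,0,1],[0.3,1,0,0,0,0,1],[0.3,1,0,0,0,0,0.4]]]'

```text
time_s: 37.05
eef_pos: [448.4, 258.1, 219.7]
tool_rot: [0.077, -3.141, 0.0]
contact_force: [0.2, 0.7, -0.2]
width: 69.8
finger_force: 0.0
```

Request:
drive_tool --series '[[[0.3,1,0,0,0,0,0.2],[0.2,0.8,0,0,0,0,0],[0.14,0.63,0,0,0,0,0],[0,0,0,0,0,0,0],[0,0,0,0,0,0,0]]]'

```text
time_s: 37.67
eef_pos: [418.6, 352.1, 219.6]
tool_rot: [0.077, -3.14, 0.001]
contact_force: [0.4, 0.9, 0.1]
width: 43.0
finger_force: 0.0
```

```bash
cat > sp.py <<'E'
from w import *
def spoon(n,z0):
    s=sense();p=read_camera('wrist');save(p,n);print(s['eef_pos'].round(1),s['q'].round(3),s['width'])
    for o in regions_of(p,'spoon')[:2]:
        m=o['pixels'];c=np.argwhere(m)[:,::-1]
        P=np.array([ray(p,u,v,z0+8)[:2] for u,v in c]);mu=P.mean(0);d=np.linalg.svd(P-mu)[2][0];d*=np.sign(d[1]) or 1
        t=(P-mu)@d;print(o['score'],c.min(0),c.max(0),'yaw',np.degrees(np.arctan2(d[1],d[0])).round(2),'len',np.ptp(t).round(1),'mid',(mu+d*(t.min()+t.max())/2).round(1))
    J=cv2.cvtColor(p['pixels'],cv2.COLOR_RGB2HSV).astype(int);h=m*0
    return p,s
E
python3 - <<'E'
from sp import *
p,s=spoon('w11.png',0)
I=p['pixels'].astype(int);
for o in regions_of(p,'spoon')[:1]:
    m=cv2.dilate(o['pixels'].astype(np.uint8),np.ones((5,5)))>0
    h=m&(I[...,0]-I[...,2]>25);h=cv2.morphologyEx(h.astype(np.uint8),cv2.MORPH_OPEN,np.ones((4,4)))
    c=outline(h);P=np.array([ray(p,u,v,10)[:2] for u,v in c]).astype(np.float32);(x,y),wh,a=cv2.minAreaRect(P);print('handle',x,y,wh,a)
E
```

```text
[418.6 352.1 219.6] [ 0.614  0.34   1.653 -0.     1.149 -1.006] 42.95577633639235
0.78 [220 131] [346 199] yaw 116.43 len 145.5 mid [415.8 355.8]
handle 428.7300109863281 331.7203674316406 (16.646690368652344, 86.86276245117188) 26.394878387451172
```

View pics/w11.png

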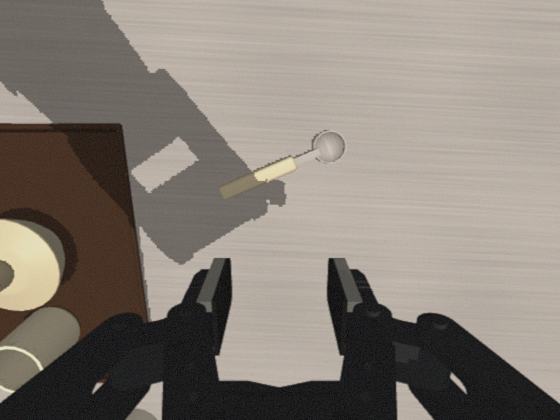

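The spoon's handle runs (220–296, 160–197) with its head at (328,146). The handle fit is 16.6 × 86.9 mm and the yaw 116.4°. The grip point (418, 352) is already under the TCP, so I'll turn 66° and descend.

Request:
drive_tool --series '[[[0,0,0.3,0,0,0.966,-0.2],[0,0,0.35,0,0,0.966,-0.3],[0,0,0.35,0,0,0.966,-0.3],[0,0,0.35,0,0,0.966,-0.3],[0,0,0.35,0,0,0.966,-0.3]]]'

```text
time_s: 38.45
eef_pos: [418.7, 352.0, 151.4]
tool_rot: [0.532, 3.096, 0.0]
contact_force: [0.4, -0.1, -0.8]
width: 30.4
finger_force: 0.0
```

Request:
drive_tool --series '[[[0,0,0.35,0,0,0.966,-0.3],[0,0,0.35,0,0,0.966,-0.3],[0,0,0.35,0,0,0.966,-0.3],[0,0,0.35,0,0,0.966,-0.3],[0,0,0.35,0,0,0.966,-0.3]]]'

```text
time_s: 39.08
eef_pos: [418.7, 352.0, 81.5]
tool_rot: [1.117, 2.936, 0.0]
contact_force: [0.7, 1.0, 0.5]
width: 29.6
finger_force: 0.0
```

Request:
drive_tool --series '[[[0,0,0.35,0,0,0.966,-0.3],[0,0,0.35,0,0,0.966,-0.3],[0,0,0.35,0,0,0.966,-0.3],[0,0,0.2,0,0,0.966,-0.3],[0,0,0,0,0,0.966,-0.3]]]'

```text
time_s: 39.7
eef_pos: [418.4, 351.8, 31.2]
tool_rot: [-1.66, -2.667, 0.002]
contact_force: [0.2, -0.4, -0.2]
width: 30.0
finger_force: 0.0
```

Request:
drive_tool --series '[[[0,0,0,0,0,0,-0.3],[0,0,0,0,0,0,-0.3]]]'

```text
time_s: 39.95
eef_pos: [418.6, 352.4, 32.0]
tool_rot: [1.654, 2.671, 0.0]
contact_force: [0.2, 0.3, -0.8]
width: 30.0
finger_force: 0.0
```

```bash
python3 - <<'E'
from sp import *
p,s=spoon('w12.png',0)
T=R.from_rotvec(s['tool_rot']).as_matrix();print('closing dir',np.degrees(np.arctan2(T[1,1],T[0,1])))
I=p['pixels'].astype(int)
for o in regions_of(p,'spoon')[:1]:
    m=cv2.dilate(o['pixels'].astype(np.uint8),np.ones((5,5)))>0
    h=m&(I[...,0]-I[...,2]>25);h=cv2.morphologyEx(h.astype(np.uint8),cv2.MORPH_OPEN,np.ones((4,4)))
    c=outline(h);P=np.array([ray(p,u,v,12)[:2] for u,v in c]).astype(np.float32);(x,y),wh,a=cv2.minAreaRect(P);print('handle',x,y,wh,a)
    d=np.array([x,y])-s['eef_pos'][:2];print('in tool xy',T[:2,:2].T@d)
E
```

```text
[418.6 352.4  32. ] [ 0.615  0.599  1.788 -0.     0.754  0.153] 29.956188336314035
0.95 [242  98] [308 343] yaw 116.44 len 145.7 mid [416.  354.9]
closing dir 26.473406883645808
handle 428.2638244628906 331.3973388671875 (14.71574878692627, 86.32014465332031) 26.7073917388916
in tool xy [-23.104749    -0.69494914]
```

View pics/w12.png

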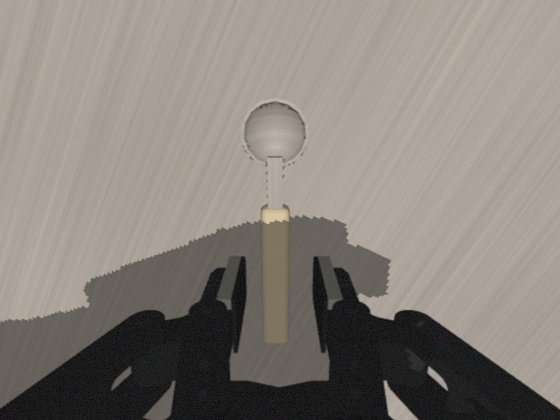

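The handle is centred between the jaws, u 262–289 with the jaws at 240 and 320. Creeping down to the bench.

Request:
drive_tool --series '[[[0,-0.01,0.3,0,0,0,-0.3],[0,0,0.25,0,0,0,-0.3],[0,0,0.1,0,0,0,-0.3],[0,0,0.1,0,0,0,-0.3],[0,0,0,0,0,0,-0.3]]]'

```text
time_s: 40.72
eef_pos: [417.9, 352.3, 1.6]
tool_rot: [-1.655, -2.67, 0.0]
contact_force: [-0.6, -0.4, 0.5]
width: 29.7
finger_force: 0.0
```

Request:
drive_tool --series '[[[0,0,0.05,0,0,0,-0.3],[0,0,0.05,0,0,0,-0.3],[0,0,0.05,0,0,0,-0.3],[0,0,0,0,0,0,-0.3]]]'

```text
time_s: 41.22
eef_pos: [417.9, 352.3, -4.4]
tool_rot: [-1.655, -2.67, 0.0]
contact_force: [-0.3, 0.2, -0.3]
width: 30.1
finger_force: 0.0
```

Request:
drive_tool --series '[[[0,0,0.05,0,0,0,-0.3],[0,0,0.03,0,0,0,-0.3],[0,0,0.03,0,0,0,-0.3],[0,0,0,0,0,0,-0.3]]]'

```text
time_s: 41.72
eef_pos: [417.9, 352.4, -8.7]
tool_rot: [-1.655, -2.67, 0.0]
contact_force: [0.2, 0.1, 1.1]
width: 29.7
finger_force: 0.0
```

Request:
drive_tool --series '[[[0,0,0.03,0,0,0,-0.3],[0,0,0.03,0,0,0,-0.3],[0,0,0,0,0,0,-0.3]]]'

```text
time_s: 42.1
eef_pos: [417.9, 352.4, -11.1]
tool_rot: [-1.655, -2.67, 0.0]
contact_force: [-0.4, -0.4, -0.0]
width: 29.7
finger_force: 0.0
```

Request:
drive_tool --series '[[[0,0,0.03,0,0,0,-0.3],[0,0,0.03,0,0,0,-0.3],[0,0,0,0,0,0,-0.3]]]'

```text
time_s: 42.48
eef_pos: [417.9, 352.4, -13.5]
tool_rot: [-1.655, -2.67, 0.0]
contact_force: [-0.5, -0.0, 0.5]
width: 29.8
finger_force: 0.0
```

Request:
drive_tool --series '[[[0,0,0.03,0,0,0,-0.3],[0,0,0.02,0,0,0,-0.3],[0,0,0,0,0,0,-0.3]]]'

```text
time_s: 42.85
eef_pos: [418.0, 352.4, -15.5]
tool_rot: [-1.655, -2.67, 0.0]
contact_force: [-0.1, 0.2, -0.2]
width: 29.8
finger_force: 0.0
```

Request:
drive_tool --series '[[[0,0,0,0,0,0,-0.6],[0,0,0,0,0,0,-1],[0,0,0,0,0,0,-1],[0,0,0,0,0,0,-1]]]'

```text
time_s: 43.35
eef_pos: [418.1, 352.5, -15.3]
tool_rot: [1.655, 2.67, 0.0]
contact_force: [0.2, -0.2, 2.9]
width: 15.0
finger_force: 30.0
```

Gripped at 15 mm. Lift, turn parallel to the front edge and carry to the tray front.

Request:
drive_tool --series '[[[0,0,-0.2,0,0,0,-1],[0,0,-0.5,0,0,0,-1],[0,0,-0.6,0,0,0,-1],[0,0,-0.6,0,0,0.6,-1],[0,0,-0.3,0,0,0.9,-1]]]'

```text
time_s: 43.98
eef_pos: [418.3, 352.6, 74.2]
tool_rot: [1.815, 2.564, 0.002]
contact_force: [-0.8, 0.7, -0.6]
width: 15.2
finger_force: 29.6
```

Request:
drive_tool --series '[[[0,0,0,0,0,0.9,-1],[0,0,0,0,0,0.9,-1],[0,0,0,0,0,0.9,-1],[0,0,0,0,0,0.94,-1],[0,0,0,0,0,0,-1]]]'

```text
time_s: 44.6
eef_pos: [417.9, 352.3, 72.8]
tool_rot: [2.165, 2.276, 0.0]
contact_force: [-0.6, -0.2, 0.3]
width: 14.8
finger_force: 29.6
```

Request:
drive_tool --series '[[[-0.3,0,0,0,0,0,-1],[-0.7,-0.04,0,0,0,0,-1],[-0.8,-0.04,0,0,0,0,-1],[-0.8,-0.04,0,0,0,0,-1],[-0.8,-0.02,0,0,0,0,-1]]]'

```text
time_s: 45.22
eef_pos: [418.8, 214.6, 72.7]
tool_rot: [2.164, 2.277, -0.0]
contact_force: [0.8, -0.4, -0.3]
width: 15.1
finger_force: 29.6
```

Request:
drive_tool --series '[[[-0.8,0,0,0,0,0,-1],[-0.8,0,0,0,0,0,-1],[-0.8,0,0,0,0,0,-1],[-0.8,0,0,0,0,0,-1],[-0.8,0,0,0,0,0,-1]]]'

```text
time_s: 45.85
eef_pos: [426.7, 55.0, 72.7]
tool_rot: [2.164, 2.277, 0.0]
contact_force: [0.9, 0.6, -0.5]
width: 15.0
finger_force: 29.6
```

Request:
drive_tool --series '[[[-0.7,0,0,0,0,0,-1],[-0.5,0,0,0,0,0,-1],[-0.25,0,0,0,0,0,-1],[0,0,0,0,0,0,-1],[0,0,0,0,0,0,-1]]]'

```text
time_s: 46.48
eef_pos: [429.8, -1.0, 72.6]
tool_rot: [-2.165, -2.276, 0.0]
contact_force: [-0.0, 0.6, -0.8]
width: 15.2
finger_force: 29.6
```

```bash
python3 - <<'E'
from sp import *
z=sense()['eef_pos'][2]
p,s=spoon('w13.png',z+15.3)
T=R.from_rotvec(s['tool_rot']).as_matrix();print('closing dir',np.degrees(np.arctan2(T[1,1],T[0,1])))
I=cv2.cvtColor(p['pixels'],cv2.COLOR_RGB2BGR)
print(s['eef_pos'],s['contact_force'])
E
```

```text
[429.8  -1.   72.6] [-0.111  0.365  2.07   0.     0.708 -0.161] 15.160488503877449
0.92 [235 101] [324 386] yaw 92.76 len 131.9 mid [430.1   8.9]
closing dir 2.878541543227702
[429.80496469  -1.02088823  72.60124379] [-0.01629578  0.60069385 -0.78472749]
```

View pics/w13.png

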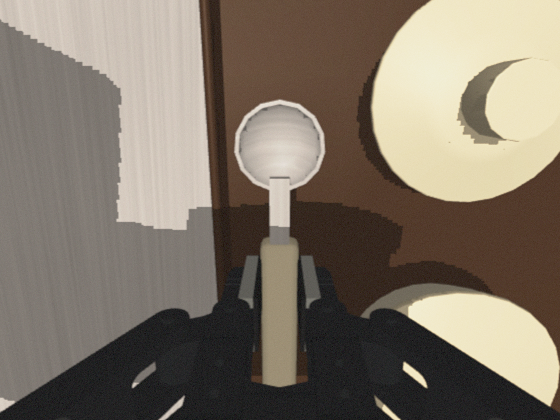

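The spoon is held level, parallel to the front edge, with its head at (280,146) and pointing left. Shift 8.6 mm right and lower.

Request:
drive_tool --series '[[[-0.215,0.01,0.2,0,0,0,-1],[0,0,0.5,0,0,0,-1],[0,0,0.6,0,0,0,-1],[0,0,0.4,0,0,0,-1],[0,0,0.2,0,0,0,-1]]]'

```text
time_s: 47.2
eef_pos: [430.3, -10.2, -4.5]
tool_rot: [-2.165, -2.275, 0.001]
contact_force: [-0.7, 0.4, -0.5]
width: 15.0
finger_force: 29.6
```

Request:
drive_tool --series '[[[0,0,0.06,0,0,0,-1],[0,0,0.04,0,0,0,-1],[0,0,0,0,0,0,-1]]]'

```text
time_s: 47.58
eef_pos: [431.0, -10.1, -7.1]
tool_rot: [2.165, 2.275, 0.001]
contact_force: [0.8, 0.0, -1.3]
width: 14.8
finger_force: 29.6
```

Request:
drive_tool --series '[[[0,0,0.02,0,0,0,-1],[0,0,0.02,0,0,0,-1],[0,0,0,0,0,0,-1]]]'

```text
time_s: 47.95
eef_pos: [430.8, -10.0, -9.0]
tool_rot: [2.166, 2.276, 0.0]
contact_force: [0.4, -0.4, -0.4]
width: 15.0
finger_force: 29.6
```

Request:
drive_tool --series '[[[0,0,0.02,0,0,0,-1],[0,0,0.01,0,0,0,-1],[0,0,0,0,0,0,-1]]]'

```text
time_s: 48.32
eef_pos: [430.7, -10.0, -10.3]
tool_rot: [-2.166, -2.276, 0.0]
contact_force: [0.8, -0.0, -0.3]
width: 15.4
finger_force: 29.6
```

Request:
drive_tool --series '[[[0,0,0.01,0,0,0,-1],[0,0,0,0,0,0,-1]]]'

```text
time_s: 48.58
eef_pos: [430.8, -10.0, -10.3]
tool_rot: [-2.166, -2.276, -0.0]
contact_force: [-0.9, 1.2, 7.5]
width: 15.3
finger_force: 30.4
```

Touchdown at the predicted height. Open narrowly and rise.

Request:
drive_tool --series '[[[0,0,-0.01,0,0,0,-1],[0,0,0,0,0,0,-0.55],[0,0,0,0,0,0,-0.45],[0,0,0,0,0,0,-0.45],[0,0,-0.2,0,0,0,-0.45]]]'

```text
time_s: 49.2
eef_pos: [430.4, -10.0, -2.2]
tool_rot: [-2.165, -2.275, 0.001]
contact_force: [-0.2, 0.8, -0.3]
width: 23.5
finger_force: 0.0
```

Request:
drive_tool --series '[[[0,0,-0.5,0,0,0,-0.45],[0,0,-1,0,0,0,-0.45],[0,0,-1,0,0,0,-0.45],[0,0,-1,0,0,0,-0.45],[0,0,-1,0,0,0,-0.45]]]'

```text
time_s: 49.82
eef_pos: [430.5, -10.0, 179.7]
tool_rot: [2.165, 2.275, 0.001]
contact_force: [0.3, -0.0, -0.6]
width: 23.1
finger_force: 0.0
```

Request:
drive_tool --series '[[[0,0,-0.8,0,0,0,-0.45],[0,0,0,0,0,0,-0.45],[0,0,0,0,0,0,-0.45]]]'

```text
time_s: 50.2
eef_pos: [430.3, -10.0, 209.4]
tool_rot: [-2.165, -2.275, 0.001]
contact_force: [0.3, 0.2, -0.4]
width: 23.2
finger_force: 0.0
```

```bash
python3 - <<'E'
from sp import *
p,s=spoon('w14.png',5)
c0=np.array([549.2,.2]);th=np.radians(2.85);M=np.array([[np.cos(th),np.sin(th)],[-np.sin(th),np.cos(th)]])
for o in regions_of(p,'spoon')[:1]:
    m=o['pixels'];c=np.argwhere(m)[:,::-1];P=(np.array([ray(p,u,v,13)[:2] for u,v in c])-c0)@M.T;print('tray frame',P.min(0).round(1),P.max(0).round(1))
q=read_camera('top');save(q,'t_end.png')
for n,zz in(('small_lid',53),('large_lid',63)):
    for o in regions_of(q,n)[:5]:
        k=outline(o['pixels']);print(n,o['score'].__round__(2),q['pixels'][o['pixels']].mean(0).round(),fitpts(q,k,zz))
for n in('cup','spoon','shaker','spray_bottle','timer'):
    for o in spot_in(q,n)[:1]: print(n,o)
E
```

```text
[430.3 -10.  209.4] [-0.131  0.136  1.946 -0.     1.06  -0.181] 23.226546646631093
0.75 [263  98] [297 236] yaw 92.78 len 143.5 mid [431.8  -6. ]
tray frame [-134.4  -72.1] [-101.    71.3]
small_lid 0.98 [143.  43.  41.] [ 686.  -474.    46.8   53. ]
small_lid 0.93 [142.  40.  38.] [ 565.1 -607.    48.3   52. ]
small_lid 0.89 [164.  94. 108.] [ 247.4 -311.5   49.    55. ]
small_lid 0.88 [146. 133. 114.] [537.   75.   41.1  27. ]
small_lid 0.85 [143.  42.  40.] [ 407.  -528.5   47.9   72. ]
large_lid 0.56 [139. 127. 109.] [536.3 -87.3  65.7  77. ]
large_lid 0.4 [61. 49. 42.] [562.4 -12.2 179.2 444. ]
cup {'point': [632.4, 89.5, 44.3], 'score': 0.57}
spoon {'point': [431.5, -55.1, 16.2], 'score': 0.54}
shaker {'point': [784.6, -160.1, 87.6], 'score': 0.81}
spray_bottle {'point': [784.8, 162.9, 129.7], 'score': 0.57}
timer {'point': [567.4, -478.2, 20.6], 'score': 0.76}
```

The spoon is centred (tray y -72 to +71), at x -118 and parallel to the front edge. The lids, cup and bystanders check out numerically, so I'm handing in.

```bash
python3 -c "
from plant import *
print(hand_in())"
```

```text
the job is handed in; nothing more can be done
None
```

The job is handed in: both lids are seated on their bowls, the cup stands straight behind the small bowl, and the spoon lies centred in front with its handle to the right; no verdict came back, and I viewed 15 pictures, one over the limit of 14.

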